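# Clear the apron, unlatch the vial locker and hold its gate open

### The job

Someone needs both hands to lift the vial rack out of the small locker, so open its gate for them: first wipe the three loose chips off the locker's apron with the scraper block (not with the fingers) and stand the block upright on the worktop, off the apron and out of the gate's way. Then squeeze the two catches on the top rail until they are fully home, first the one nearest the gate's hinge, then the one nearest the pull post, and take the gate by its pull post, swing it past its detent until it stands wide open, about square to the locker. The gate springs back if let go, so finish while still holding it there, standing still; leave the other things on the bench where they are.

Things in the scene. Friction and masses are not known exactly. Their poses are not given: they have to be found in the camera images.
- locker: Low aluminium vial locker, fixed, box 86 mm deep, top rail up to z 80 mm. Origin on the worktop under the shut gate; -x points out through the gate, +y along it to its hinge. In front lies the apron, a steel plate 6 mm thick, x 0 to -142 mm, y -93 to +103 mm, bare but for the chips and the detent ball (x -32, y +56 mm, up to z 12.5 mm).
- gate (a joint): Gate, the locker's front: 184 mm long, 8 thick, z 14 to 72 mm, upright hinge at locker x -4, y +90 mm. 0 shut; grows as it swings out to -x (clockwise from above); 1.57 square to the locker, stop 1.75 rad. Wide open: 1.25 rad or more. A spring shuts it (0.15 Nm shut, 0.3 Nm wide open); the detent, at about 0.55 to 0.85 rad, adds about 2 N at the pull post. Locked by both catches.
- gate_hinge (a point): On the gate's hinge axis, locker x -4, y +90 mm, height 70 mm; z is the hinge axis.
- pull_post (a point): Pull post: upright round steel pin, 14 mm diameter, standing on the gate's top near its free end, free from z 75 to 126 mm. This point is on its axis at z 105 mm, 175 mm from the hinge axis; it moves with the gate (shut: locker x -4, y -85 mm). Its orientation turns with the gate.
- catch_hinge (a joint): Catch nearest the hinge, on the top rail: a fixed stop post and a sliding tab, z 80 to 110 mm, each 8 mm thick along locker y, 24 mm along x. 0 latched: 32 mm over both, 16 mm gap; squeezing the tab to the stop (to locker -y) slides it to 0.014 m = home, 18 mm over both, and frees the gate (above 0.011). Rubs with 4 N, stays where it is left.
- catch_hinge_tab (a point): Centre of the sliding tab of the catch nearest the hinge: z 96 mm, locker x +20 mm, y +59 mm when latched; moves with it; axes as the locker's.
- catch_hinge_stop (a point): Centre of that catch's fixed stop post: z 96 mm, locker x +20, y +35 mm; axes as the locker's.
- catch_pull (a joint): Catch nearest the pull post, same make and joint values as the other.
- catch_pull_tab (a point): Centre of the sliding tab of the catch nearest the pull post: z 96 mm, locker x +20, y -11 mm when latched; moves with it; axes as the locker's.
- catch_pull_stop (a point): Centre of that catch's fixed stop post: z 96 mm, locker x +20, y -35 mm; axes as the locker's.
- scraper: Scraper block of grey plastic, 150 mm long along its y, 24 mm thick along x, 30 mm high, with a middle grip rib on top, 18 mm thick along x, 60 mm long along y, up to 70 mm high; 0.22 kg. Origin: centre of its underside, z up. Stands upright on the worktop, to the robot's left of the locker, its rib up.
- chip_1: Grey plastic chip, four-sided outline, about 20 mm across and 12 mm high, 12 g, loose on the apron 80 to 105 mm in front of the gate and within 50 mm of the locker's origin sideways. Origin: centre of its underside, z up.
- chip_2: Grey plastic chip, five-sided outline, about 20 mm across and 12 mm high, 12 g, loose on the apron 80 to 105 mm in front of the gate and within 50 mm of the locker's origin sideways. Origin: centre of its underside, z up.
- chip_3: Grey plastic chip, six-sided outline, about 20 mm across and 12 mm high, 12 g, loose on the apron 80 to 105 mm in front of the gate and within 50 mm of the locker's origin sideways. Origin: centre of its underside, z up.
- filter_box: Bystander, not to be moved: white and teal carton
- lab_timer: Bystander, not to be moved: countdown timer
- buffer_bottle: Bystander, not to be moved: white bottle with a blue cap
- marker: Bystander, not to be moved: felt marker
- beaker_100: Bystander, not to be moved: small glass beaker
- collar_1: Bystander, not to be moved: beige nylon ring

How it is judged:
On the way, in this order (a step that is already met when the one before it is completed fails the run):
1. all three chips are off the apron ((x of chip_1 in the frame of locker below -0.147 m or y of chip_1 in the frame of locker below -0.098 m or y of chip_1 in the frame of locker above 0.108 m) and (x of chip_2 in the frame of locker below -0.147 m or y of chip_2 in the frame of locker below -0.098 m or y of chip_2 in the frame of locker above 0.108 m) and (x of chip_3 in the frame of locker below -0.147 m or y of chip_3 in the frame of locker below -0.098 m or y of chip_3 in the frame of locker above 0.108 m) and height (world z) of each of chip_1, chip_2, chip_3 below 0.014 m), for 0.2 s.
2. the scraper block stands released on the worktop (height (world z) of scraper below 0.004 m and angle between scraper's own z axis and vertical below 0.15 rad and contact force between the fingers and scraper below 0.1 N), for 0.2 s.
3. the catch nearest the hinge is squeezed home while the other is still latched (value of joint catch_hinge above 0.0115 m and value of joint catch_pull below 0.004 m), for 0.1 s.
4. the catch nearest the pull post is squeezed home (value of joint catch_pull above 0.0115 m), for 0.1 s.
5. the gate is past its detent (value of joint gate above 0.9 rad), for 0.1 s.
At the end, for the whole second after the job is handed in: Gate still and held by the fingers (0.5 N or more) at 1.25 rad or more; both catches over 11.5 of 14 mm; each chip on the worktop, its centre 5 mm or more outside the apron; scraper upright (0.15 rad) on the worktop, let go (all of step 1 and all of step 2 and value of joint gate above 1.25 rad and velocity of joint gate between -0.05 and 0.05 rad/s and contact force between the fingers and gate above 0.5 N and value of joint each of catch_hinge, catch_pull above 0.0115 m and linear speed of scraper below 0.02 m/s); the arm keeps its last pose, push and grip.
It fails at once if a chip is touched by the gripper or arm (contact force between any of the fingers, the arm and chip_1 above 0.5 N or contact force between any of the fingers, the arm and chip_2 above 0.5 N or contact force between any of the fingers, the arm and chip_3 above 0.5 N).
It fails at once if a bystander is moved by more than 20 mm or tipped (distance of any of filter_box, lab_timer, buffer_bottle, marker, beaker_100, collar_1 from where it was at the start of the episode above 0.02 m or angle between any of buffer_bottle, beaker_100's own z axis and vertical above 0.4 rad).
It also fails if it takes over 72 s, if anything falls off the work surface, if the arm or the gripper's body presses on something with over 40 N, if the wrist force passes 120 N, or if a joint passes its speed limit or range.

### The arm

A 6-joint arm with a two-finger parallel gripper is mounted at the origin on a cart in front of the work surface, level with it; the furniture and walls round the work are solid. World frame = base frame: x ahead of the robot, y to its left, z up, the work surface at z = 0. Lengths are in m, angles in rad, forces in N, time in s.
With the tool pointing down it reaches from about 0.425 to 0.95 m from the base axis. Payload 3.5 kg.
Tool frame: the origin (TCP) lies between the finger pads; the fingertips stand 22 mm ahead of it and the grasp point (between the pads) lies 3 mm ahead of it (ctrl.nose_length is the z of the fingertips in the tool frame, in m); z points along the fingers, y is the line along which they close (so a half turn about z gives the same grasp; the last joint's range is limited). The gripper opens to 85 mm and grips with 20 to 120 N. Pads are 22 mm wide; open, the fingers measure 114 mm over their backs; the gripper's body (76 mm by 85 mm) begins 54 mm behind the grasp point. The pads swing forward as they close: fully open they stand 13 mm farther back than shut.
Start: joints at [-1.296, 0.286, 1.577, -0, 1.279, -0.15], TCP at [0.278, -0.615, 0.253] pointing down, gripper open.
Joint ranges: [-2.77, 2.77], [-0.9, 2.22], [0.21, 2.48], [-1.53, 4.67], [0.24, 2.81], [-2.84, 2.84]. Speed limits (rad/s): [2.79, 2.79, 3.14, 3.14, 3.14, 3.14].

### API

Orientations are given as a unit quaternion [x, y, z, w].
In Python, from plant import ctrl gives the robot as it stands. The module is installed in compiled form; this text tells all that it offers.
- The arm moves only by the tool send_rows, never from a script. Its argument "rows" is text: rows parted by semicolons, each of 7 numbers parted by spaces: the turn, a rotation vector about the tool's x, y, z in degrees, then the shift along the tool's x, y, z in mm, then the opening, from -1 (shut) to 1 (fully open). A call has 1 to 8 rows; each row is the pose to reach, as a shift and turn from the pose commanded when the call began, along the tool's axes at that moment; what a row does not reach only later rows make up. A row lasts 1/8 s, in which the tool goes at most 62.5 mm and 10.7 degrees, less where a joint would pass 70% of its speed; a pose out of reach is approached as far as the arm can. A call with a gripper value outside its range is refused whole. The fingers move at their own pace and stop on an object; "grip_force" is the grip in N (left out, the last holds). Time passes only in rows, so rows that repeat a pose let the fingers close. It gives the time, the measured TCP pose, the force, the opening and the grip force at its end, in the units of the state.
- ctrl.get_state(): the state, without advancing time (a new reading comes with each control period).
- ctrl.read_camera(name): name is "scene" or "top" or "wrist"; returns a dict with "color" (480x640x3 uint8, red, green, blue), "fx", "fy", "cx", "cy" (pixels), "extrinsics" (4x4, takes a point from world to camera coordinates). Camera axes: x right, y down, z forward; pixel columns grow to the right and rows downward; lengths in m; the calibration is good to about 2 mm. A picture is of the moment at which its call begins. There is no depth.
- ctrl.sign_off(): hands the job in; it is judged then, once.
Trained networks look in a picture, given as the dict that the camera call returned (one of the last four; its "shot" number tells which), for a name from the list of things; names that differ only in an ending like _2 or _b are one class to them, and where a whole thing is asked for, a point or a joint stands for the part that bears it (a point fixed in the world has none). Each returns a list of dicts, best first, with "p" (0 to 1); they miss things now and then, are a little off and sometimes report something else, mostly with a low value. They report only what shows in the picture. A call takes as long as a camera call.
- ctrl.look_for(picture, target): "position" ([x, y, z] in m, in the coordinates of the camera as it stood for that picture, good to about 4 mm: the middle of the surface that is visible of it).
The state is a dict: "time": time; "qpos": joint angles; "dq": joint speeds; "joint_efforts": joint torques, N m; "eef_pos": TCP position; "tcp_rot": TCP orientation; "contact_force": force on the tool from outside, world axes, zero at the start; "wrist_torque": the same for the moment, N m; "opening": opening from 0.0 (shut) to 1.0 (fully open); "finger_force": force on a finger pad.
Only numpy, scipy, OpenCV 4.12 (cv2) and the standard library are available. Lean on these libraries where they do the work, as an engineer would, in place of code of your own. Each camera call takes 0.05 s, during which the arm holds its last target. There are 200 camera calls.

## Working session

There is one attempt and no reset: what is moved stays moved. The work goes in short steps, Python scripts to look and compute and a tool call to move; the robot and the scene stay as the last step left them, time stands still between calls to the robot, and variables do not carry over. Pictures are saved under pics/ and viewed, at most 10 in all, crops included, and the job is handed in when it is done.

Besides the shell and the picture viewer there is one more tool, called after ">>>" as name(argument=value, ...), one argument or row to a line, values as JSON. send_rows: Moves the arm, as the interface text tells. Its arguments: {"type":"object","properties":{"rows":{"type":"string"},"grip_force":{"type":"number"}},"required":["rows"]}

```bash
mkdir -p pics; python3 - <<'E'
from plant import ctrl
import cv2, numpy as np
s=ctrl.get_state(); print({k:np.round(v,3).tolist() if not isinstance(v,dict) else v for k,v in s.items()}, ctrl.nose_length)
for n in ["top","scene"]:
    p=ctrl.read_camera(n); cv2.imwrite(f"pics/{n}0.png",p["color"][:,:,::-1])
    E=np.array(p["extrinsics"]); print(n,p["fx"],p["fy"],p["cx"],p["cy"]); print(E.round(4).tolist())
    for t in ["locker","gate","pull_post","catch_hinge_tab","catch_pull_tab","catch_hinge_stop","catch_pull_stop","scraper","chip_1","filter_box","lab_timer","buffer_bottle","marker","beaker_100","collar_1"]:
        try:
            r=ctrl.look_for(p,t)
        except Exception as e: print(t,e); continue
        for d in r[:4]:
            w=np.linalg.inv(E)@np.r_[d["position"],1]; print(t,round(d["p"],2),w[:3].round(3))
E
```

```text
{'time': 0.0, 'qpos': [-1.296, 0.287, 1.578, -0.0, 1.279, -0.15], 'dq': [-0.0, -0.0, 0.0, -0.002, -0.001, -0.001], 'joint_efforts': [-0.001, -40.599, -29.263, -0.0, 0.006, 0.0], 'eef_pos': [0.278, -0.614, 0.252], 'tcp_rot': [0.978, 0.211, -0.0, -0.001], 'contact_force': [-0.478, 0.169, 0.144], 'wrist_torque': [-0.004, -0.064, -0.036], 'finger_force': 0.0, 'opening': 1.0} 0.022
top 473.0609664984707 473.0609664984707 319.13810402462127 240.49675317860527
[[0.0164, -0.9998, -0.0101, 0.0267], [-0.9865, -0.0146, -0.1633, 0.5035], [0.1631, 0.0126, -0.9865, 1.6796], [0.0, 0.0, 0.0, 1.0]]
locker 0.86 [ 0.464 -0.205  0.003]
locker 0.66 [0.536 0.541 0.111]
gate 0.64 [ 0.495 -0.176  0.074]
gate 0.48 [0.57  0.118 0.017]
gate 0.2 [ 0.465 -0.204  0.006]
pull_post 0.75 [0.575 0.119 0.016]
pull_post 0.5 [ 0.493 -0.176  0.071]
catch_hinge_tab 0.58 [ 0.404 -0.208  0.095]
catch_pull_tab 0.4 [ 0.47  -0.176  0.098]
catch_hinge_stop 0.79 [ 0.466 -0.204  0.006]
catch_pull_stop 0.82 [ 0.465 -0.208  0.007]
scraper 0.84 [0.436 0.233 0.032]
scraper 0.59 [0.405 0.442 0.011]
filter_box 0.84 [0.567 0.423 0.051]

[... 368 characters left out ...]
003], [-0.4103, 0.5649, -0.7159, 0.233], [0.4035, -0.5915, -0.698, 1.4786], [0.0, 0.0, 0.0, 1.0]]
locker 0.6 [ 0.449 -0.16   0.041]
gate 0.74 [ 0.527 -0.16   0.048]
pull_post 0.53 [ 0.528 -0.161  0.054]
pull_post 0.23 [0.527 0.567 0.106]
catch_hinge_tab 0.62 [ 0.402 -0.188  0.094]
catch_hinge_tab 0.6 [ 0.447 -0.16   0.04 ]
catch_hinge_stop 0.79 [ 0.443 -0.159  0.042]
catch_pull_stop 0.83 [ 0.443 -0.158  0.033]
scraper 0.6 [0.435 0.248 0.033]
filter_box 0.89 [0.555 0.433 0.046]
lab_timer 0.62 [ 0.465 -0.168  0.094]
lab_timer 0.57 [0.585 0.245 0.011]
buffer_bottle 0.91 [0.524 0.567 0.107]
beaker_100 0.78 [ 0.576 -0.508  0.048]
collar_1 0.56 [0.567 0.121 0.013]
collar_1 0.35 [0.405 0.448 0.014]
```

View pics/top0.png

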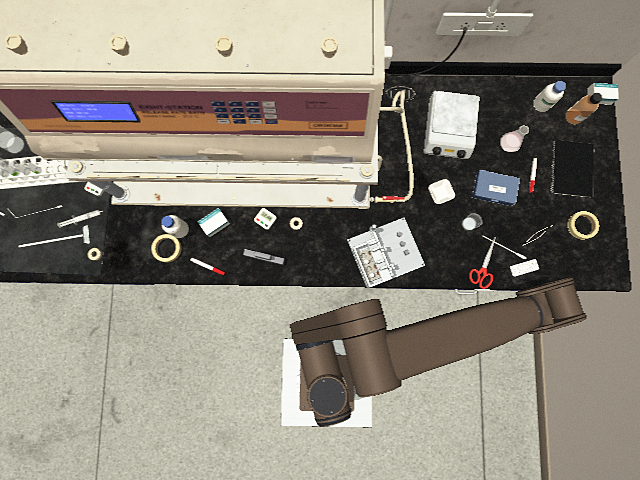

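View pics/scene0.png

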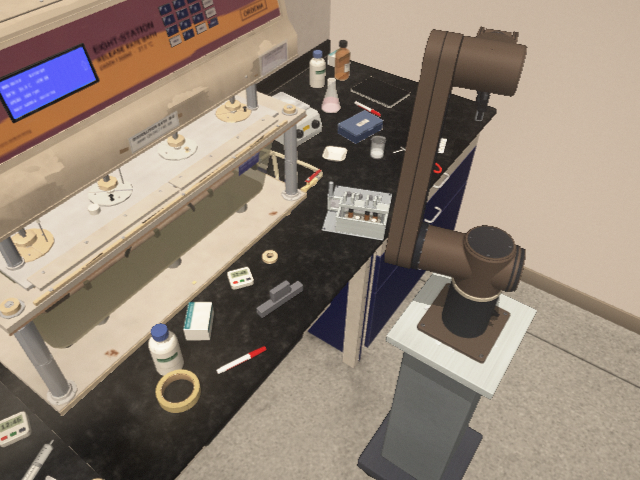

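The top picture shows the locker around px (370,262), with its apron to the right at about (405,248) carrying three chips. The scraper is at (264,256), the collar at (296,223), the timer at (265,216) and the beaker at (472,221). I'll zoom in on the locker and scraper.

```bash
python3 - <<'E'
import cv2
a=cv2.imread("pics/top0.png"); b=cv2.imread("pics/scene0.png")
c=cv2.resize(a[205:300,335:435],None,fx=6,fy=6,interpolation=cv2.INTER_CUBIC)
d=cv2.resize(a[235:275,235:295],None,fx=3.3,fy=3.3,interpolation=cv2.INTER_CUBIC)
import numpy as np
o=np.zeros((570,800,3),np.uint8); o[:,:600]=c; o[:132,602:800]=d
cv2.imwrite("pics/crop0.png",o)
E
```

```text
(no output)
```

View pics/crop0.png

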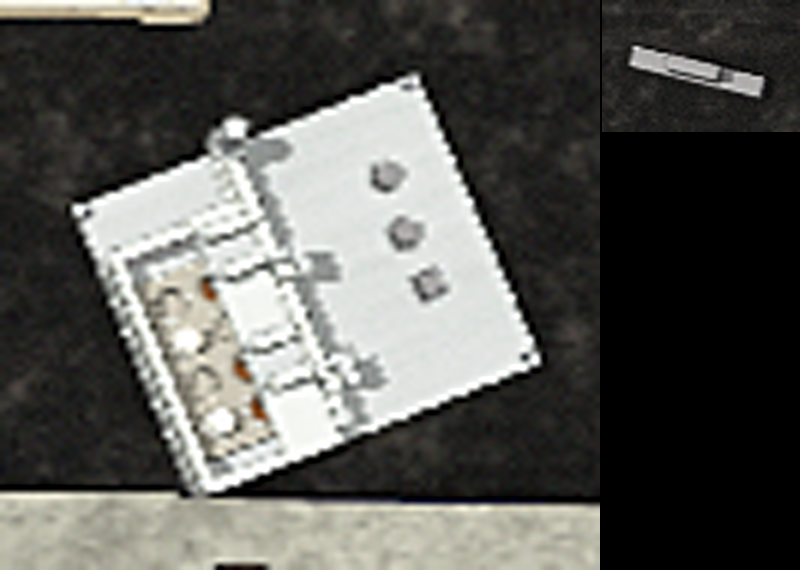

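The zoomed crop shows the base-plate corners at crop px (72,210), (415,78), (542,360) and (200,492). The chips are at (388,177), (405,233) and (430,284), and the pull post top is at (235,130). Scraper block ends are at roughly (630,55) and (765,88) in the inset. I'll compute poses from these.

```bash
cat > h.py <<'E'
import numpy as np, cv2
from scipy.optimize import least_squares
def ray(p,u,v,z):
    """world point on pixel ray at height z"""
    E=np.array(p["extrinsics"]); R,t=E[:3,:3],E[:3,3]
    o=-R.T@t; d=R.T@np.array([(u-p["cx"])/p["fx"],(v-p["cy"])/p["fy"],1]); return o+d*(z-o[2])/d[2]
def proj(p,X):
    E=np.array(p["extrinsics"]); c=(E@np.c_[np.atleast_2d(X),np.ones(len(np.atleast_2d(X)))].T)[:3]
    return np.c_[p["fx"]*c[0]/c[2]+p["cx"],p["fy"]*c[1]/c[2]+p["cy"]]
class L:  # locker frame x0,y0,yaw
    def __init__(s,x,y,a): s.o=np.array([x,y]);s.a=a;s.R=np.array([[np.cos(a),-np.sin(a)],[np.sin(a),np.cos(a)]])
    def w(s,q): return s.R@np.asarray(q)[:2]+s.o
    def l(s,q): return s.R.T@(np.asarray(q)[:2]-s.o)
def rel(st,target,yang=None):
    """shift in tool axes (mm) and z turn (deg) from the pose st to world target"""
    from scipy.spatial.transform import Rotation as Ro
    R=Ro.from_quat(st["tcp_rot"]).as_matrix(); d=R.T@(np.array(target)-st["eef_pos"])*1e3
    t=None
    if yang is not None:
        y=np.degrees(np.arctan2(R[1,1],R[0,1])); t=(y-yang+90)%180-90
    return d.round(1),t
E
python3 - <<'E'
from h import *
from plant import ctrl
p=ctrl.read_camera("top")
f=lambda u,v,z: ray(p,u/6+335-.4,v/6+205-.4,z)
C=[f(72,210,.006),f(415,78,.006),f(542,360,.006),f(200,492,.006)]
print(np.round(C,4)); print([np.linalg.norm(C[i]-C[i-1]).round(4) for i in range(4)])
e=C[2]-C[1]; a=np.arctan2(e[1],e[0])-np.pi/2; b=C[1]-C[0]; a2=np.arctan2(-b[1],-b[0]); print(np.degrees([a,a2]))
a=(a+a2)/2 if abs(a-a2)<1 else a
R=L(0,0,a).R
o=(C[1]+C[2])[:2]/2-R@np.array([-.142,.005]); print("locker",o,a)
l=L(*o,a)
for u,v in [(388,177),(405,233),(430,284)]: print("chip",f(u,v,.015), l.l(f(u,v,.015)))
print("post",l.l(f(235,126,.126)))
g=lambda u,v,z: ray(p,(u-602)/3.3+235-.3,v/3.3+235-.3,z)
print("scr",g(631,57,.03),g(764,86,.03),g(697,70,.07))
for n,q in dict(beaker=(.58,-.515),hinge=(.41,-.22)).items(): print(n,l.l(q))
for n,q in dict(post=(-.004,-.085),ch=(.02,.047),cp=(.02,-.023),open=(-.179,.09),front=(-.19,0)).items(): print(n,l.w(q),np.hypot(*l.w(q)))
E
```

```text
[[ 0.5138 -0.0669  0.006 ]
 [ 0.6003 -0.2799  0.006 ]
 [ 0.4249 -0.3553  0.006 ]
 [ 0.3409 -0.146   0.006 ]]
[np.float64(0.1901), np.float64(0.2298), np.float64(0.1909), np.float64(0.2255)]
[-246.74346067  112.11256441]
locker [ 0.46109701 -0.18514518] -4.306485796433778
chip [ 0.5357402  -0.26096632  0.015     ] [-0.09913316 -0.03864026]
chip [ 0.50094672 -0.27099713  0.015     ] [-0.09461076 -0.00271324]
chip [ 0.46954745 -0.28589079  0.015     ] [-0.09589629  0.03201547]
post [-0.00543005 -0.08817278]
scr [0.45833217 0.31038778 0.03      ] [0.42826423 0.16208509 0.03      ] [0.43972002 0.23146511 0.07      ]
beaker [-0.35000155  0.02100109]
hinge [-0.01184715  0.06070756]
post [ 0.54076982 -0.15525802] 0.5626162585998303
ch [ 0.41001896 -0.18532814] 0.449957853339546
cp [ 0.47433119 -0.15768873] 0.4998557959266346
open [ 0.44908777 -0.38513712] 0.5916167930441255
front [ 0.53611826 -0.35970694] 0.6456096938924197
```

>>> send_rows(
  rows="0 0 0 45 -33 -20 1;0 0 0 95 -70 -40 1;0 0 0 145 -105 -80 1;0 0 0 195 -140 -80 1;0 0 0 250 -180 -80 1;0 0 0 300 -220 -80 1;0 0 0 350 -255 -80 1;0 0 0 365 -267 -80 1",
)

```text
time: 2.65
eef_pos: [0.5017, -0.2186, 0.3337]
tcp_rot: [0.977, 0.212, 0.0, 0.0]
contact_force: [0.3, 0.0, -0.1]
opening: 1.0
finger_force: 0.0
```

```bash
python3 - <<'E'
from h import *
from plant import ctrl
p=ctrl.read_camera("wrist"); cv2.imwrite("pics/w1.png",p["color"][:,:,::-1])
np.savez("w1.npz",**{k:np.array(v) for k,v in p.items() if k!="color"})
s=ctrl.get_state(); print(s["time"],s["eef_pos"],s["tcp_rot"])
E=np.array(p["extrinsics"]); print(-E[:3,:3].T@E[:3,3])
for t in ["pull_post","catch_hinge_tab","catch_pull_tab","catch_hinge_stop","catch_pull_stop","chip_1"]:
    for d in ctrl.look_for(p,t)[:3]:
        w=np.linalg.inv(E)@np.r_[d["position"],1]; print(t,round(d["p"],2),w[:3].round(3))
E
```

```text
2.7 [ 0.5028311  -0.21607501  0.33373292] [ 0.97704378  0.21303199  0.00132004 -0.00103981]
[ 0.57806407 -0.18374182  0.45487689]
pull_post 0.85 [ 0.489 -0.179  0.076]
catch_hinge_tab 0.7 [ 0.408 -0.199  0.097]
catch_hinge_tab 0.3 [ 0.476 -0.201  0.009]
catch_pull_tab 0.89 [ 0.469 -0.171  0.096]
catch_hinge_stop 0.73 [ 0.473 -0.197  0.008]
catch_pull_stop 0.62 [ 0.476 -0.197  0.009]
catch_pull_stop 0.58 [ 0.493 -0.179  0.071]
chip_1 0.62 [ 0.503 -0.27   0.009]
chip_1 0.61 [ 0.475 -0.286  0.016]
chip_1 0.59 [ 0.539 -0.256  0.02 ]
```

View pics/w1.png

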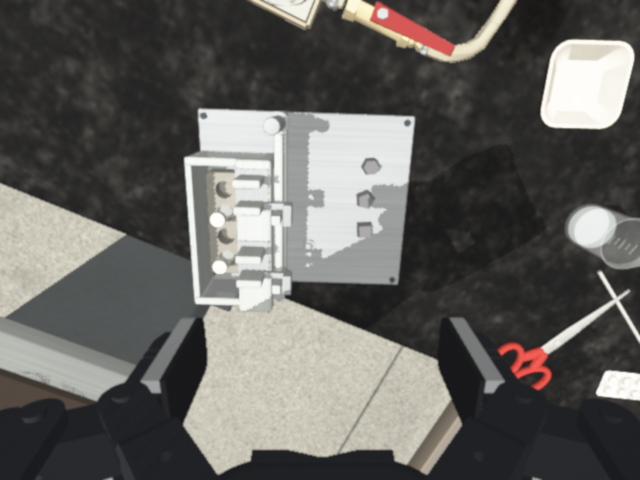

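The wrist view shows plate corners at (198,109), (414,116) and (397,284), the post top at (272,125), and chips at (371,165), (366,199) and (365,230). I'll fit the locker pose, and crop the catches.

```bash
python3 - <<'E'
from h import *
z=np.load("w1.npz"); p={k:z[k] for k in z.files}
im=cv2.imread("pics/w1.png")
cv2.imwrite("pics/w1c.png",cv2.resize(im[95:320,170:430],None,fx=2.6,fy=2.6,interpolation=cv2.INTER_CUBIC))
px=np.array([[414,116],[397,284],[198,109],[272,125]],float)
def res(q):
    l=L(*q[:3]); X=[[-.142,-.093,.006],[-.142,.103,.006],[q[3],-.093,.006],[-.004,-.085,.126]]
    return (proj(p,np.array([[*l.w(x),x[2]] for x in X]))-px).ravel()
r=least_squares(res,[.46,-.185,np.radians(113),.088]); print(r.x,np.degrees(r.x[2]),r.fun.round(1))
l=L(*r.x[:3]); np.save("locker.npy",r.x[:3])
for u,v in [(371,164),(366,198),(365,229)]: print(l.l(ray(p,u,v,.018)))
for n,q in {"ht":(.02,.059,.11),"hs":(.02,.035,.11),"pt":(.02,-.011,.11),"ps":(.02,-.035,.11)}.items():
    uv=proj(p,[[*l.w(q),q[2]]])[0]; print(n,uv.round(1),((uv-[170,95])*2.6).round())
E
```

```text
[ 0.46516419 -0.18430435  1.96543397  0.08666558] 112.61107122100839 [ 0.9 -0.2  0.6  0.6  0.  -0.8 -1.1  0.6]
[-0.09777416 -0.04256127]
[-0.0949681 -0.0053565]
[-0.09627542  0.03024282]
ht [248.1 284. ] [203. 491.]
hs [247.5 260. ] [201. 429.]
pt [246.2 211.1] [198. 302.]
ps [245.5 184. ] [196. 231.]
```

View pics/w1c.png

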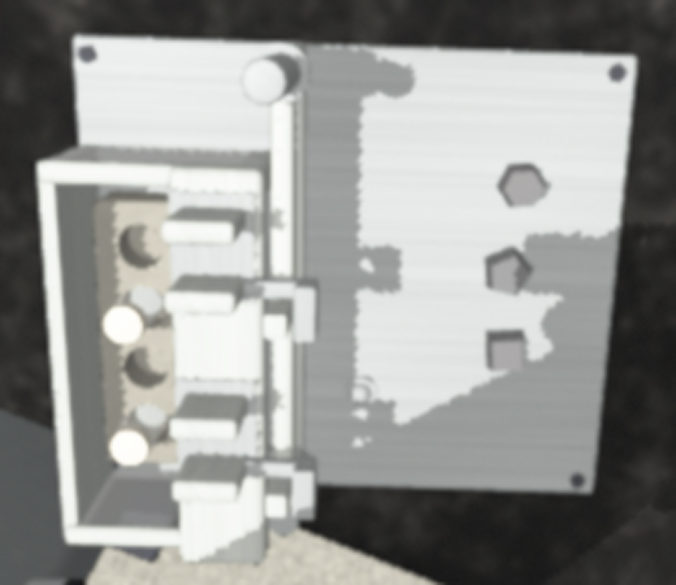

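>>> send_rows(
  rows="0 0 -7 17 -55 0 1;0 0 -14 34 -110 0 1;0 0 -21 51 -165 10 1;0 0 -28 68 -220 20 1;0 0 -35 85 -275 30 1;0 0 -42 102 -330 40 1;0 0 -48 119 -385 50 1;0 0 -54 135 -438 60 1",
)

```text
time: 4.0
eef_pos: [0.4434, 0.2342, 0.2733]
tcp_rot: [0.775, 0.632, 0.0, 0.0]
contact_force: [1.5, 0.5, -0.9]
opening: 0.996
finger_force: 0.0
```

```bash
python3 - <<'E'
from h import *
from plant import ctrl
p=ctrl.read_camera("wrist"); cv2.imwrite("pics/w2.png",p["color"][:,:,::-1])
np.savez("w2.npz",**{k:np.array(v) for k,v in p.items() if k!="color"})
s=ctrl.get_state(); print(s["time"],s["eef_pos"],s["tcp_rot"])
E=np.array(p["extrinsics"])
for d in ctrl.look_for(p,"scraper")[:3]:
        w=np.linalg.inv(E)@np.r_[d["position"],1]; print(round(d["p"],2),w[:3].round(3))
E
```

```text
4.05 [0.44120933 0.23901573 0.27164143] [ 7.72712940e-01  6.34750441e-01  2.63376770e-04 -2.55343827e-03]
```

View pics/w2.png

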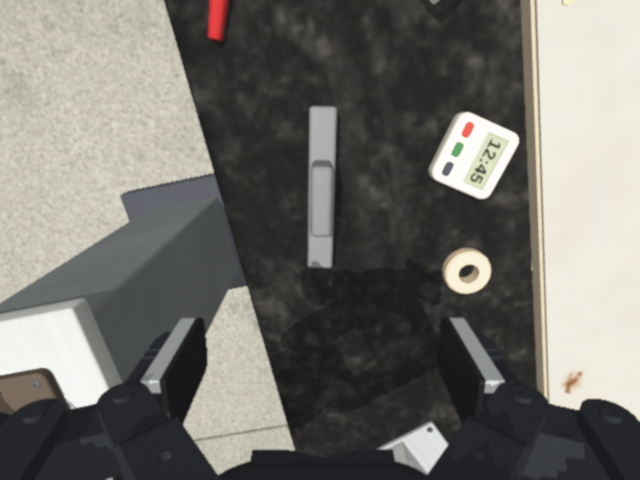

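The scraper runs from about (322,107) to (319.5,267) at block-top height, and the rib top is centred near (321,201). The collar is at (467,271), clear to the right.

```bash
python3 - <<'E'
from h import *
from plant import ctrl
z=np.load("w2.npz"); p={k:z[k] for k in z.files}
a=ray(p,322.5,106,.03); b=ray(p,319.5,268,.03); d=a-b
print(a,b,np.linalg.norm(d),(a+b)/2,np.degrees(np.arctan2(d[1],d[0])))
r1=ray(p,321.5,166,.07); r2=ray(p,321,236.5,.07); print(r1,r2,(r1+r2)/2,np.linalg.norm(r1-r2))
s=ctrl.get_state(); print(rel(s,[*((a+b)/2)[:2],.055],np.degrees(np.arctan2(d[1],d[0]))-90))
print(s["eef_pos"],s["tcp_rot"])
c=ray(p,467,271,.015); print("collar",c, "timer",ray(p,475,155,.02))
E
```

```text
[0.46148587 0.31094552 0.03      ] [0.42883458 0.16499594 0.03      ] 0.1495572985921484 [0.44516023 0.23797073 0.03      ] 77.38964490607793
[0.45160319 0.26720707 0.07      ] [0.43937292 0.20941125 0.07      ] [0.44548805 0.23830916 0.07      ] 0.05907568936060438
(array([  2.4,   3.4, 216.9]), np.float64(1.2505078608566151))
[0.44191185 0.23619156 0.27192731] [ 0.77361751  0.63365132 -0.00085367 -0.00110771]
collar [0.57339629 0.12548856 0.015     ] timer [0.58907639 0.24151488 0.02      ]
```

>>> send_rows(
  rows="0 0 1 4 2 50 1;0 0 1 4 2 100 1;0 0 1 4 2 150 1;0 0 1 4 2 190 1;0 0 1 4 2 212 1;0 0 1 4 2 214 1;0 0 1 4 2 214 1",
  grip_force=60,
)

```text
time: 4.97
eef_pos: [0.4472, 0.2363, 0.0603]
tcp_rot: [0.781, 0.624, 0.001, 0.0]
contact_force: [0.4, 0.2, 0.4]
opening: 0.999
finger_force: 0.0
```

>>> send_rows(
  rows="0 0 0 0 0 0 -1;0 0 0 0 0 0 -1;0 0 0 0 0 0 -1;0 0 0 0 0 0 -1;0 0 0 0 0 0 -1;0 0 0 0 0 0 -1",
)

```text
time: 5.72
eef_pos: [0.4459, 0.237, 0.0595]
tcp_rot: [0.781, 0.625, -0.0, -0.0]
contact_force: [-1.3, 0.2, 1.8]
opening: 0.199
finger_force: 62.7
```

>>> send_rows(
  rows="0 0 0 0 0 -40 -1;0 0 0 0 0 -90 -1;0 0 0 0 0 -140 -1;0 0 0 0 0 -170 -1;0 0 0 0 0 -170 -1",
)

```text
time: 6.35
eef_pos: [0.4472, 0.2373, 0.2315]
tcp_rot: [0.781, 0.625, 0.003, 0.001]
contact_force: [0.1, -0.3, -2.1]
opening: 0.2
finger_force: 62.1
```

>>> send_rows(
  rows="0 0 5 -42 14 0 -1;0 0 12 -100 33 0 -1;0 0 19 -158 53 0 -1;0 0 26 -217 72 0 -1;0 0 33 -275 92 0 -1;0 0 40 -333 111 0 -1;0 0 48 -400 133 0 -1;0 0 54.7 -456 152 0 -1",
)

```text
time: 7.35
eef_pos: [0.4926, -0.238, 0.2258]
tcp_rot: [0.981, 0.194, -0.002, -0.002]
contact_force: [0.4, 0.7, -1.8]
opening: 0.202
finger_force: 62.0
```

>>> send_rows(
  rows="0 0 0 0 0 30 -1;0 0 0 0 0 70 -1;0 0 0 0 0 105 -1;0 0 0 0 0 115 -1;0 0 0 0 0 115 -1",
)

```text
time: 7.98
eef_pos: [0.493, -0.236, 0.1126]
tcp_rot: [0.981, 0.196, -0.001, -0.001]
contact_force: [-0.3, -0.1, -1.1]
opening: 0.203
finger_force: 61.8
```

```bash
python3 - <<'E'
from h import *
from plant import ctrl
p=ctrl.read_camera("wrist"); im=p["color"][:,:,::-1].copy()
l=L(*np.load("locker.npy"))
P=[[-.142,-.093,.006],[-.142,.103,.006],[-.064,-.080,.05],[-.064,.07,.05],[-.076,-.080,.0205],[-.076,.07,.0205],[-.004,-.085,.126]]
for q in P:
    u=proj(p,[[*l.w(q),q[2]]])[0]; cv2.drawMarker(im,(int(round(u[0])),int(round(u[1]))),(0,0,255),0,8,1)
cv2.imwrite("pics/w3.png",im)
s=ctrl.get_state(); print(s["time"],s["eef_pos"],l.l(s["eef_pos"]),s["tcp_rot"])
E
```

```text
8.025 [ 0.49397446 -0.23666672  0.11426765] [-0.05941439 -0.00646385] [ 9.80542013e-01  1.96309334e-01 -4.79362217e-05 -6.37901007e-05]
```

View pics/w3.png

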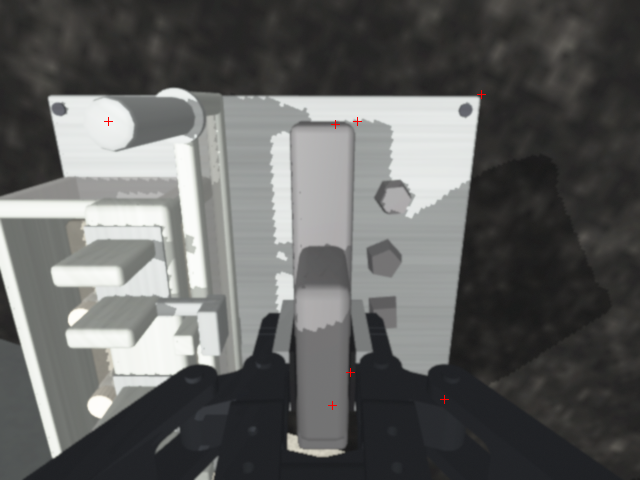

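>>> send_rows(
  rows="0 0 0 0 0 20 -1;0 0 0 0 0 38 -1;0 0 0 0 0 47 -1;0 0 0 0 0 47.5 -1;0 0 0 0 0 47.5 -1",
)

```text
time: 8.65
eef_pos: [0.4942, -0.2368, 0.0673]
tcp_rot: [0.981, 0.196, 0.0, 0.0]
contact_force: [0.2, 0.4, -1.4]
opening: 0.2
finger_force: 61.7
```

>>> send_rows(
  rows="0 0 0 0 6 0 -1;0 0 0 0 14 0 -1;0 0 0 0 24 0 -1;0 0 0 0 34 0 -1;0 0 0 0 44 0 -1;0 0 0 0 54 0 -1;0 0 0 0 64 0 -1;0 0 0 0 74 0 -1",
)

```text
time: 9.65
eef_pos: [0.5226, -0.3056, 0.0667]
tcp_rot: [0.981, 0.196, -0.0, -0.0]
contact_force: [-0.6, 0.0, -1.7]
opening: 0.202
finger_force: 61.9
```

>>> send_rows(
  rows="0 0 0 0 8 0 -1;0 0 0 0 16 0 -1;0 0 0 0 24 0 -1;0 0 0 0 32 0 -1;0 0 0 0 38 0 -1;0 0 0 0 40 0 -1;0 0 0 0 40 0 -1",
)

```text
time: 10.52
eef_pos: [0.5377, -0.3419, 0.0668]
tcp_rot: [0.981, 0.196, -0.0, -0.0]
contact_force: [-0.1, 0.5, -2.0]
opening: 0.201
finger_force: 61.9
```

```bash
python3 - <<'E'
from h import *
from plant import ctrl
p=ctrl.read_camera("wrist"); im=p["color"][:,:,::-1].copy()
cv2.imwrite("pics/w4.png",im)
l=L(*np.load("locker.npy"))
s=ctrl.get_state(); print(s["time"],s["eef_pos"],l.l(s["eef_pos"]),s["contact_force"])
E
```

```text
10.575 [ 0.53767674 -0.34178728  0.06674684] [-0.17325732 -0.00639089] [-0.08640451  0.01980733 -2.22637592]
```

View pics/w4.png

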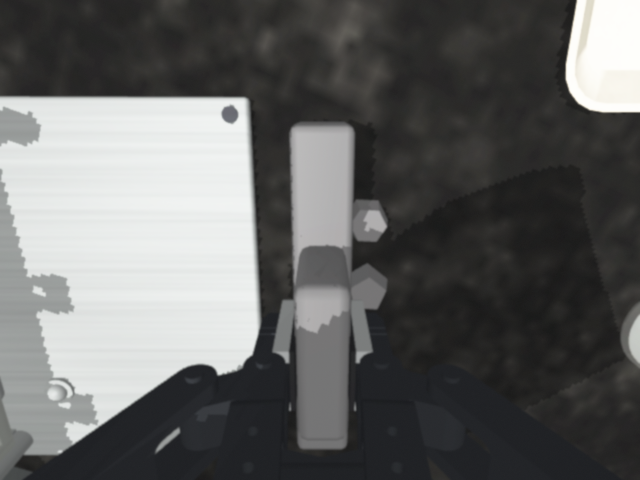

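The apron is clear: chips are on the dark worktop at (369,220) and (369,287), and the third is hidden behind the right finger. I'll lift the scraper and carry it back to the left.

>>> send_rows(
  rows="0 0 0 0 0 -30 -1;0 0 0 0 0 -80 -1;0 0 0 0 0 -130 -1;0 0 0 0 0 -165 -1;0 0 0 0 0 -165 -1",
)

```text
time: 11.2
eef_pos: [0.5392, -0.3429, 0.2362]
tcp_rot: [0.981, 0.196, 0.003, 0.003]
contact_force: [0.5, -0.4, -2.6]
opening: 0.205
finger_force: 62.1
```

```bash
python3 - <<'E'
from h import *
from plant import ctrl
p=ctrl.read_camera("wrist"); im=p["color"][:,:,::-1].copy()
cv2.imwrite("pics/w5.png",im)
l=L(*np.load("locker.npy"))
E=np.array(p["extrinsics"])
for d in ctrl.look_for(p,"chip_1")[:5]:
    w=np.linalg.inv(E)@np.r_[d["position"],1]; print(round(d["p"],2),l.l(w).round(3),w[2].round(3))
E
```

```text
(no output)
```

View pics/w5.png

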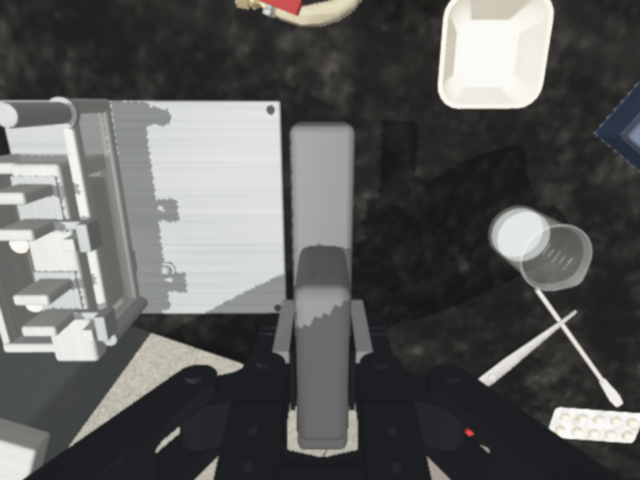

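The apron (to about x=285) is bare and the chips are hidden under the lifted block. Next I carry it over.

>>> send_rows(
  rows="0 0 0 10 -45 0 -1;0 0 0 22 -100 0 -1;0 0 0 35 -155 0 -1;0 0 0 48 -210 0 -1;0 0 0 61 -268 0 -1",
)

```text
time: 11.92
eef_pos: [0.4889, -0.0689, 0.2285]
tcp_rot: [0.981, 0.196, -0.002, -0.002]
contact_force: [0.2, -0.3, -2.9]
opening: 0.204
finger_force: 61.9
```

>>> send_rows(
  rows="0 0 -9 11 -50 0 -1;0 0 -18 22 -100 0 -1;0 0 -27 34 -150 0 -1;0 0 -36 46 -200 0 -1;0 0 -45 56 -245 0 -1;0 0 -54.7 61 -268 0 -1;0 0 -54.7 61 -268 0 -1",
)

```text
time: 12.8
eef_pos: [0.4421, 0.2007, 0.2287]
tcp_rot: [0.78, 0.626, -0.003, -0.001]
contact_force: [-0.0, -0.7, -3.1]
opening: 0.203
finger_force: 61.9
```

>>> send_rows(
  rows="0 0 0 0 0 50 -1;0 0 0 0 0 100 -1;0 0 0 0 0 140 -1;0 0 0 0 0 160 -1;0 0 0 0 0 168 -1;0 0 0 0 0 172 -1;0 0 0 0 0 172 -1;0 0 0 0 0 172 -1",
)

```text
time: 13.8
eef_pos: [0.4448, 0.1999, 0.0607]
tcp_rot: [0.781, 0.625, 0.001, 0.0]
contact_force: [-0.1, -0.3, -1.9]
opening: 0.203
finger_force: 62.0
```

>>> send_rows(
  rows="0 0 0 0 0 1 -1;0 0 0 0 0 1 -1;0 0 0 0 0 1 0;0 0 0 0 0 1 1;0 0 0 0 0 1 1;0 0 0 0 0 1 1;0 0 0 0 0 1 1",
)

```text
time: 14.68
eef_pos: [0.444, 0.1998, 0.0588]
tcp_rot: [0.781, 0.625, 0.0, -0.0]
contact_force: [0.2, -0.2, -0.3]
opening: 1.002
finger_force: 0.0
```

>>> send_rows(
  rows="0 0 0 0 0 -20 1;0 0 0 0 0 -70 1;0 0 0 0 0 -130 1;0 0 0 0 0 -190 1;0 0 0 0 0 -200 1",
)

```text
time: 15.3
eef_pos: [0.4464, 0.2004, 0.2647]
tcp_rot: [0.781, 0.625, 0.005, 0.002]
contact_force: [0.3, 0.3, -0.5]
opening: 0.999
finger_force: 0.0
```

```bash
python3 - <<'E'
from h import *
from plant import ctrl
a=ctrl.read_camera("wrist")["color"][:,:,::-1]; p=ctrl.read_camera("top"); b=p["color"][:,:,::-1]
o=np.zeros((480,800,3),np.uint8); o[:240,:320]=cv2.resize(a,(320,240)); o[:,320:]=cv2.resize(b[205:300,335:430],(480,480),interpolation=cv2.INTER_CUBIC)
cv2.imwrite("pics/c6.png",o)
s=ctrl.get_state(); print(s["time"],s["eef_pos"],s["tcp_rot"],s["opening"])
E
```

```text
15.4 [0.44469214 0.19995392 0.26050011] [0.78074503 0.62484707 0.00164052 0.00080407] 0.9972086738508451
```

View pics/c6.png

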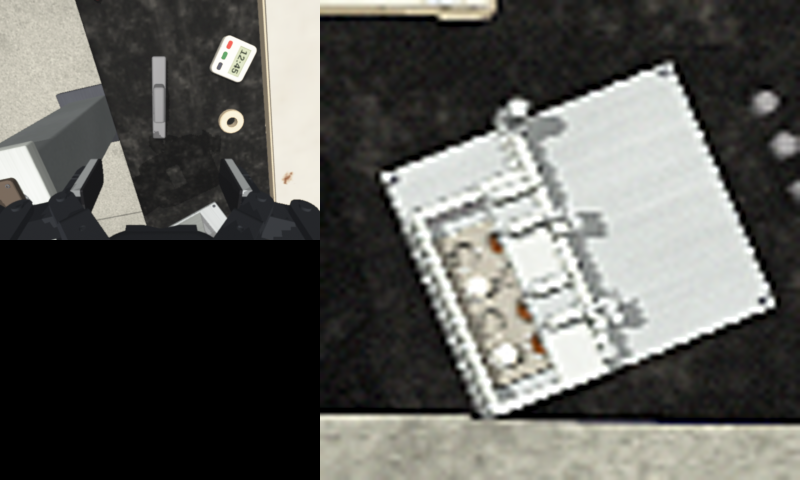

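The wrist inset shows the scraper standing upright at (158,97). The top crop shows the apron bare, with the chips beyond it at (765,100), (785,145) and (800,190). Next is the hinge-side catch.

>>> send_rows(
  rows="0 0 -4 -44 27 0 0.22;0 0 -9 -87 48 0 0.22;0 0 -13 -134 59 0 0.22;0 0 -18 -182 66 0 0.22;0 0 -22 -230 68 0 0.22;0 0 -26 -282 61 0 0.22;0 0 -31 -332 58 0 0.22;0 0 -35.3 -381 54.5 0 0.22",
)

```text
time: 16.4
eef_pos: [0.412, -0.1846, 0.2559]
tcp_rot: [0.554, 0.833, 0.0, -0.002]
contact_force: [1.6, -0.1, 0.2]
opening: 0.607
finger_force: 0.0
```

>>> send_rows(
  rows="0 0 0 0 0 20 0.22;0 0 0 0 0 40 0.22;0 0 0 0 0 50 0.22;0 0 0 0 0 50 0.22",
  grip_force=30,
)

```text
time: 16.9
eef_pos: [0.4128, -0.1831, 0.2067]
tcp_rot: [0.554, 0.832, 0.0, -0.002]
contact_force: [0.9, -0.1, -0.6]
opening: 0.608
finger_force: 0.0
```

```bash
python3 - <<'E'
from h import *
from plant import ctrl
l=L(*np.load("locker.npy"))
P=[]
for i in range(4):
    p=ctrl.read_camera("wrist"); s=ctrl.get_state(); P.append(s["eef_pos"])
m=np.mean(P,0); s["eef_pos"]=m; print(s["time"],m,l.l(m),s["opening"],s["qpos"])
cv2.imwrite("pics/w7.png",p["color"][:,:,::-1])
for t in ["catch_hinge_tab","catch_hinge_stop","catch_pull_tab","catch_pull_stop","pull_post"]:
    for d in ctrl.look_for(p,t)[:2]:
        w=np.linalg.inv(np.array(p["extrinsics"]))@np.r_[d["position"],1]; print(t,round(d["p"],2),l.l(w).round(3),w[2].round(3))
print(rel(s,[*l.w((.02,.047)),.107],l.a*57.29578+90))
for q in [(.02,.059,.11),(.02,.035,.11),(.02,-.011,.11),(-.004,-.085,.126)]: print(proj(p,[[*l.w(q),q[2]]]))
E
```

```text
17.1 [ 0.41385961 -0.18379321  0.20892661] [0.02019711 0.04716458] 0.6099645294184742 [-6.42601654e-01 -1.79273243e-01  2.14509589e+00 -1.49898927e-05
  1.17438823e+00 -1.03819698e+00]
catch_hinge_tab 0.8 [0.012 0.065] 0.097
catch_hinge_tab 0.49 [-0.004 -0.071] 0.079
catch_hinge_stop 0.58 [0.019 0.011] 0.031
catch_pull_tab 0.71 [ 0.015 -0.007] 0.098
catch_pull_stop 0.86 [0.019 0.003] 0.034
pull_post 0.86 [-0.004 -0.074] 0.078
(array([-1.000e-01,  1.000e-01,  1.019e+02]), np.float64(0.05522487983546398))
[[298.43764989 250.78784125]]
[[339.90186881 250.82819426]]
[[419.29547689 250.9054602 ]]
[[554.04481258 301.0859636 ]]
```

```bash
python3 - <<'E'
import cv2,numpy as np
g=cv2.cvtColor(cv2.imread("pics/w7.png"),cv2.COLOR_BGR2GRAY)
for v in (236,250,262): print(v,g[v-1:v+2,276:490:2].mean(0).astype(int).tolist())
print([ (u,g[225:285:3,u-1:u+2].mean(1).astype(int).tolist()) for u in (298,340,419)])
E
```

```text
236 [249, 249, 249, 249, 249, 249, 247, 222, 235, 248, 249, 249, 249, 242, 190, 189, 232, 232, 233, 232, 232, 233, 232, 233, 233, 233, 226, 183, 156, 234, 248, 250, 249, 248, 244, 224, 232, 235, 246, 249, 249, 249, 249, 249, 249, 249, 249, 249, 249, 249, 249, 249, 249, 249, 249, 249, 249, 249, 249, 249, 241, 208, 210, 164, 130, 118, 120, 123, 146, 224, 246, 249, 249, 249, 246, 235, 232, 232, 232, 232, 232, 227, 165, 117, 119, 121, 123, 124, 125, 152, 227, 246, 250, 250, 250, 247, 241, 228, 221, 220, 208, 218, 215, 206, 209, 177, 174]
250 [190, 190, 191, 191, 191, 190, 189, 185, 225, 246, 249, 250, 249, 243, 199, 175, 230, 232, 232, 232, 232, 232, 232, 232, 232, 232, 227, 180, 158, 231, 246, 248, 248, 248, 237, 219, 234, 234, 246, 248, 248, 248, 248, 248, 248, 248, 248, 248, 248, 248, 248, 248, 248, 248, 248, 248, 248, 248, 248, 247, 228, 225, 207, 152, 119, 119, 121, 125, 188, 238, 248, 249, 249, 248, 236, 231, 233, 232, 233, 232, 224, 181, 124, 117, 117, 117, 118, 118, 132, 209, 241, 247, 247, 248, 246, 238, 219, 181, 180, 181, 180, 181, 180, 176, 148, 143, 149]
262 [188, 156, 144, 142, 144, 145, 143, 141, 158, 184, 189, 210, 241, 241, 215, 244, 250, 250, 250, 250, 250, 250, 250, 250, 250, 250, 241, 202, 185, 234, 247, 248, 248, 247, 238, 236, 250, 251, 251, 250, 251, 251, 251, 250, 251, 251, 251, 251, 251, 251, 252, 252, 240, 166, 176, 175, 175, 178, 178, 223, 243, 211, 203, 185, 133, 154, 139, 141, 222, 244, 248, 248, 248, 243, 245, 252, 252, 247, 212, 204, 206, 204, 204, 224, 250, 240, 159, 124, 187, 237, 247, 248, 248, 247, 243, 251, 252, 252, 250, 251, 251, 251, 251, 251, 251, 251, 247]
[(298, [179, 181, 224, 249, 249, 249, 248, 248, 250, 249, 248, 243, 208, 196, 180, 163, 162, 162, 160, 145]), (340, [179, 180, 230, 250, 250, 250, 248, 247, 248, 248, 247, 248, 248, 248, 244, 232, 233, 230, 233, 225]), (419, [183, 181, 223, 249, 249, 249, 249, 247, 249, 249, 248, 247, 248, 247, 243, 231, 233, 232, 232, 233])]
```

>>> send_rows(
  rows="0 0 0 0 0 30 0.22;0 0 0 0 0 65 0.22;0 0 0 0 0 90 0.22;0 0 0 0 0 101 0.22;0 0 0 0 0 101 0.22",
)

```text
time: 17.98
eef_pos: [0.4136, -0.1838, 0.1076]
tcp_rot: [0.555, 0.832, 0.0, -0.001]
contact_force: [-0.2, 0.4, 0.3]
opening: 0.611
finger_force: 0.0
```

>>> send_rows(
  rows="0 0 0 0 0 0 -1;0 0 0 0 0 0 -1;0 0 0 0 0 0 -1;0 0 0 0 0 0 -1;0 0 0 0 0 0 -1;0 0 0 0 0 0 -1;0 0 0 0 0 0 -1;0 0 0 0 0 0 -1",
)

```text
time: 18.98
eef_pos: [0.4187, -0.1827, 0.1098]
tcp_rot: [0.556, 0.831, 0.005, 0.006]
contact_force: [17.4, 9.2, -4.8]
opening: 0.197
finger_force: 31.0
```

>>> send_rows(
  rows="0 0 0 0 4 0 -1;0 0 0 0 7 0 -1;0 0 0 0 7 0 -1;0 0 0 0 7 0 0;0 0 0 0 7 0 0;0 0 0 0 7 0 0;0 0 0 0 7 0 0",
)

```text
time: 19.85
eef_pos: [0.4202, -0.1811, 0.1078]
tcp_rot: [0.555, 0.832, 0.0, 0.0]
contact_force: [-0.3, 0.4, -0.7]
opening: 0.5
finger_force: 0.0
```

>>> send_rows(
  rows="0 0 0 0 0 -30 0;0 0 0 0 0 -60 0.1;0 0 0 0 20 -60 0.22;0 0 0 0 45 -60 0.22;0 0 0 0 63 -60 0.22;0 0 0 0 63 -60 0.22;0 0 0 0 63 -60 0.22",
)

```text
time: 20.72
eef_pos: [0.4778, -0.1567, 0.167]
tcp_rot: [0.554, 0.832, -0.0, -0.001]
contact_force: [-0.0, -0.1, -0.1]
opening: 0.611
finger_force: 0.0
```

```bash
python3 - <<'E'
from h import *
from plant import ctrl
l=L(*np.load("locker.npy"))
P=[]
for i in range(4):
    p=ctrl.read_camera("wrist"); s=ctrl.get_state(); P.append(s["eef_pos"])
m=np.mean(P,0); s["eef_pos"]=m; print(s["time"],m,l.l(m),s["opening"])
cv2.imwrite("pics/w8.png",p["color"][:,:,::-1]); g=cv2.cvtColor(p["color"],cv2.COLOR_RGB2GRAY)
for q in [(.02,.045,.11),(.02,.035,.11),(.02,-.011,.11),(.02,-.035,.11)]: print(proj(p,[[*l.w(q),q[2]]])[0])
v=int(proj(p,[[*l.w((.02,-.011)),.11]])[0][1]); print(v,g[v-1:v+2,160:440:3].mean(0).astype(int).tolist())
print(rel(s,[*l.w((.02,-.023)),.107],l.a*57.29578+90))
E
```

```text
20.925 [ 0.47777288 -0.15702793  0.16748128] [ 0.02033213 -0.02212661] 0.6085303733081491
[179.52556318 282.03747957]
[200.30435413 282.04051058]
[295.82595844 282.05444438]
[345.6236789 282.0617084]
282 [171, 159, 159, 159, 172, 187, 188, 185, 174, 136, 114, 165, 181, 182, 183, 169, 128, 115, 115, 117, 139, 162, 163, 163, 154, 180, 180, 180, 180, 180, 180, 181, 181, 181, 181, 181, 181, 181, 182, 181, 182, 181, 175, 237, 247, 247, 247, 230, 147, 229, 230, 230, 230, 231, 230, 230, 230, 228, 154, 191, 241, 245, 245, 243, 212, 232, 233, 247, 245, 229, 199, 171, 175, 175, 174, 174, 174, 174, 173, 173, 173, 173, 173, 170, 136, 142, 205, 227, 226, 223, 226, 229, 220, 147]
(array([-0.3,  0.9, 60.5]), np.float64(-0.007398507811132049))
```

>>> send_rows(
  rows="0 0 0 0 1 25 0.22;0 0 0 0 1 50 0.22;0 0 0 0 1 60 0.22;0 0 0 0 1 60 0.22",
)

```text
time: 21.42
eef_pos: [0.4787, -0.1565, 0.1074]
tcp_rot: [0.555, 0.832, -0.0, -0.001]
contact_force: [0.2, 0.4, 0.1]
opening: 0.608
finger_force: 0.0
```

>>> send_rows(
  rows="0 0 0 0 0 0 -1;0 0 0 0 0 0 -1;0 0 0 0 0 0 -1;0 0 0 0 3 0 -1;0 0 0 0 6 0 -1;0 0 0 0 7 0 -1;0 0 0 0 7 0 -1;0 0 0 0 7 0 -1",
)

```text
time: 22.42
eef_pos: [0.4841, -0.1552, 0.1095]
tcp_rot: [0.554, 0.832, -0.002, -0.002]
contact_force: [-10.2, -2.5, 10.6]
opening: 0.186
finger_force: 30.2
```

>>> send_rows(
  rows="0 0 0 0 0 0 0;0 0 0 0 0 0 0;0 0 0 0 0 0 0;0 0 0 0 0 -25 0;0 0 0 0 0 -60 0;0 0 0 0 0 -90 0;0 0 0 0 0 -90 0",
)

```text
time: 23.3
eef_pos: [0.4874, -0.1546, 0.2007]
tcp_rot: [0.554, 0.832, 0.0, 0.003]
contact_force: [0.7, 0.6, -0.0]
opening: 0.497
finger_force: 0.0
```

```bash
python3 - <<'E'
from h import *
from plant import ctrl
l=L(*np.load("locker.npy"))
P=[]
for i in range(4):
    p=ctrl.read_camera("wrist"); s=ctrl.get_state(); P.append(s["eef_pos"])
m=np.mean(P,0); s["eef_pos"]=m; print(s["time"],m,l.l(m),s["opening"],s["qpos"])
cv2.imwrite("pics/w9.png",p["color"][:,:,::-1]); g=cv2.cvtColor(p["color"],cv2.COLOR_RGB2GRAY)
for q in [(.02,.045,.11),(.02,.035,.11),(.02,-.025,.11),(.02,-.035,.11),(-.004,-.085,.126)]: print(proj(p,[[*l.w(q),q[2]]])[0])
v=int(proj(p,[[*l.w((.02,-.011)),.11]])[0][1]); print(v,g[v-1:v+2,180:400:3].mean(0).astype(int).tolist())
u,v=proj(p,[[*l.w((-.004,-.085)),.126]])[0].astype(int); print(u,v,"h",g[v-1:v+2,u-40:u+40:3].mean(0).astype(int).tolist(),"v",g[v-40:v+40:3,u-1:u+2].mean(1).astype(int).tolist())
print(rel(s,[*l.w((-.004,-.085)),.105],l.a*57.29578))
E
```

```text
23.5 [ 0.48538199 -0.15359351  0.19701312] [ 0.02057706 -0.03047129] 0.5009990935601096 [-5.06152155e-01 -2.57997841e-02  2.03147982e+00  5.45472897e-05
  1.13909622e+00 -9.01298527e-01]
[182.39016645 260.90668585]
[200.60661264 260.93011119]
[309.85385169 261.07059707]
[328.05315645 261.09400037]
[422.30484471 314.45139844]
261 [184, 183, 174, 135, 116, 168, 178, 180, 172, 135, 112, 114, 114, 129, 158, 169, 185, 241, 244, 243, 203, 182, 180, 180, 180, 180, 180, 180, 180, 182, 198, 220, 233, 224, 224, 225, 224, 225, 225, 225, 224, 219, 245, 246, 245, 215, 215, 205, 242, 244, 244, 221, 225, 227, 237, 245, 245, 231, 167, 171, 171, 172, 171, 170, 173, 171, 171, 172, 171, 171, 172, 163, 139, 155]
422 314 h [28, 42, 141, 149, 149, 149, 133, 41, 55, 119, 161, 212, 229, 232, 232, 231, 230, 192, 38, 38, 42, 44, 45, 45, 45, 46, 50] v [42, 41, 41, 48, 78, 121, 142, 146, 148, 152, 228, 235, 233, 233, 230, 228, 176, 99, 39, 50, 35, 57, 39, 33, 33, 34, 33]
(array([-24.8,  54.7,  91.8]), np.float64(-89.97202477732478))
```

>>> send_rows(
  rows="0 0 10 -3 7 0 0;0 0 20 -6 14 0 0;0 0 30 -9 21 0 0;0 0 40 -12 28 0 0;0 0 50 -15 35 0 0;0 0 60 -19 42 0 0;0 0 70 -22 49 0 0;0 0 80 -25 55 0 0",
)

```text
time: 24.5
eef_pos: [0.5455, -0.1554, 0.1957]
tcp_rot: [0.961, 0.278, -0.001, -0.001]
contact_force: [-0.1, 0.1, -0.1]
opening: 0.502
finger_force: 0.0
```

>>> send_rows(
  rows="0 0 5 0 0 0 0;0 0 10 0 0 0 0;0 0 10 0 0 0 0;0 0 10 0 0 0 0",
)

```text
time: 25.0
eef_pos: [0.5457, -0.1556, 0.1968]
tcp_rot: [0.98, 0.197, -0.001, -0.001]
contact_force: [0.3, 0.7, -0.3]
opening: 0.499
finger_force: 0.0
```

```bash
python3 - <<'E'
from h import *
from plant import ctrl
l=L(*np.load("locker.npy"))
P=[]
for i in range(4):
    p=ctrl.read_camera("wrist"); s=ctrl.get_state(); P.append(s["eef_pos"])
m=np.mean(P,0); s["eef_pos"]=m; print(s["time"],m,l.l(m),s["opening"],s["qpos"])
print(rel(s,[*l.w((-.004,-.085)),.107],l.a*57.29578))
g=cv2.cvtColor(p["color"],cv2.COLOR_RGB2GRAY)
u,v=proj(p,[[*l.w((-.004,-.085)),.126]])[0].astype(int); print(u,v)
if 0<v<480: print("h",g[v-1:v+2,u-40:u+40:3].mean(0).astype(int).tolist(),"v",g[v-40:min(v+40,480):3,u-1:u+2].mean(1).astype(int).tolist())
E
```

```text
25.2 [ 0.54589481 -0.15571536  0.19740828] [-0.00464728 -0.08551706] 0.4973157436620929 [-4.56555937e-01  1.04614661e-01  1.89329391e+00  1.24890570e-05
  1.14392456e+00  7.18672542e-01]
(array([-0.5, -0.6, 90.4]), np.float64(0.052998881920132135))
320 273
h [190, 191, 190, 191, 191, 161, 140, 139, 141, 134, 166, 170, 170, 170, 169, 167, 168, 166, 146, 163, 163, 163, 163, 163, 193, 234, 234] v [156, 124, 124, 125, 124, 125, 126, 126, 126, 126, 151, 176, 169, 169, 169, 168, 167, 166, 246, 250, 251, 251, 251, 251, 251, 219, 215]
```

>>> send_rows(
  rows="0 0 0 0 0 30 0;0 0 0 0 0 60 0;0 0 0 0 0 82 0;0 0 0 0 0 90 0;0 0 0 0 0 90 0",
)

```text
time: 25.82
eef_pos: [0.546, -0.1558, 0.1077]
tcp_rot: [0.981, 0.196, -0.0, -0.0]
contact_force: [-0.2, 0.1, 0.4]
opening: 0.499
finger_force: 0.0
```

>>> send_rows(
  rows="0 0 0 0 0 0 -1;0 0 0 0 0 0 -1;0 0 0 0 0 0 -1;0 0 0 0 0 0 -1;0 0 0 0 0 0 -1",
  grip_force=50,
)

```text
time: 26.45
eef_pos: [0.5469, -0.156, 0.1092]
tcp_rot: [0.981, 0.196, 0.001, 0.001]
contact_force: [-0.2, 0.9, 5.6]
opening: 0.15
finger_force: 48.6
```

>>> send_rows(
  rows="0 0 4 -0.4 12.2 0 -1;0 0 8 -1.7 24.4 0 -1;0 0 12 -3.8 36.4 0 -1;0 0 16 -6.8 48.2 0 -1;0 0 20 -10.6 59.9 0 -1;0 0 24 -15.1 71.2 0 -1;0 0 28 -20.5 82.2 0 -1;0 0 32 -26.6 92.7 0 -1",
)

```text
time: 27.45
eef_pos: [0.5576, -0.2523, 0.1092]
tcp_rot: [0.997, -0.082, 0.0, 0.0]
contact_force: [-2.2, 1.3, 6.1]
opening: 0.152
finger_force: 48.8
```

Following well with low forces, so I continue the arc.

>>> send_rows(
  rows="0 0 4 -0.4 12.2 0 -1;0 0 8 -1.7 24.4 0 -1;0 0 12 -3.8 36.4 0 -1;0 0 16 -6.8 48.2 0 -1;0 0 20 -10.6 59.9 0 -1;0 0 24 -15.1 71.2 0 -1;0 0 28 -20.5 82.2 0 -1;0 0 32 -26.6 92.7 0 -1",
)

```text
time: 28.45
eef_pos: [0.5165, -0.3398, 0.1093]
tcp_rot: [0.935, -0.354, 0.001, 0.001]
contact_force: [0.2, -0.2, 4.9]
opening: 0.15
finger_force: 48.7
```

>>> send_rows(
  rows="0 0 4 -0.4 12.2 0 -1;0 0 8 -1.7 24.4 0 -1;0 0 12 -3.8 36.4 0 -1;0 0 16 -6.8 48.2 0 -1;0 0 20 -10.6 59.9 0 -1;0 0 23 -13.9 68.4 0 -1;0 0 23 -13.9 68.4 0 -1;0 0 23 -13.9 68.4 0 -1",
)

```text
time: 29.45
eef_pos: [0.4614, -0.3826, 0.1093]
tcp_rot: [0.847, -0.532, 0.003, 0.001]
contact_force: [2.9, -4.1, 4.0]
opening: 0.148
finger_force: 48.7
```

>>> send_rows(
  rows="0 0 0 0 0 0 -1;0 0 0 0 0 0 -1;0 0 0 0 0 0 -1;0 0 0 0 0 0 -1",
)

```text
time: 29.95
eef_pos: [0.4616, -0.3825, 0.1093]
tcp_rot: [0.847, -0.532, 0.003, 0.001]
contact_force: [1.6, -5.1, 4.0]
opening: 0.151
finger_force: 48.7
```

```bash
python3 - <<'E'
from h import *
from plant import ctrl
l=L(*np.load("locker.npy"))
P=[]
p=ctrl.read_camera("top")
for t in ["chip_1","scraper","gate"]:
    for d in ctrl.look_for(p,t)[:4]:
        w=np.linalg.inv(np.array(p["extrinsics"]))@np.r_[d["position"],1]; print(t,round(d["p"],2),w.round(3),l.l(w).round(3))
a=p["color"].astype(int)
for i in range(4):
    p=ctrl.read_camera("wrist"); s=ctrl.get_state(); P.append(s["eef_pos"])
m=np.mean(P,0); q=l.l(m); print(s["time"],m,q,"gate",np.arctan2(-.004-q[0],.09-q[1]),np.hypot(-.004-q[0],.09-q[1]),s["dq"],s["contact_force"],s["finger_force"],s["opening"])
# catches seen from the wrist, chips in top image
g=cv2.cvtColor(cv2.imread("pics/c6.png"),cv2.COLOR_BGR2GRAY)
b=cv2.cvtColor(ctrl.read_camera("top")["color"],cv2.COLOR_RGB2GRAY)
t=ctrl.read_camera("top")
for q in [(-.19,-.043),(-.19,-.005),(-.19,.03)]:
    u,v=proj(t,[[*l.w(q),.006]])[0].round().astype(int); print(u,v,b[v-6:v+7,u-6:u+7].max(), b[v-6:v+7,u-6:u+7].argmax())
E
```

```text
scraper 0.82 [0.438 0.199 0.032 1.   ] [ 0.364 -0.123]
30.35 [ 0.46158132 -0.38249127  0.10931277] [-0.18157596  0.07950513] gate 1.5117642774626439 0.17788581211318413 [ 0.00192158  0.00089334 -0.0019733   0.00093302 -0.00045423  0.00060035] [ 2.29555277 -5.39522103  4.22063155] 48.74225914478302 0.1478874636709042
421 224 182 112
425 233 178 73
429 242 132 59
```

```bash
python3 -c "
from plant import ctrl
print(ctrl.sign_off())"
```

```text
the job is handed in; nothing more can be done
None
```

I handed the job in at about 30.4 s. The chips are off the apron, the scraper stands upright on the worktop to the left, both catches looked fully home, and the gate is held still at about 1.51 rad by its pull post; the hand-in gave no verdict.

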